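# Reset the length stop to a setting block and put the block away

### The arm

A 6-joint arm with a two-finger parallel gripper is mounted at the origin on the work surface. World frame = base frame: x ahead of the robot, y to its left, z up, the work surface at z = 0. Lengths are in m, angles in rad, forces in N, time in s.
With the tool pointing down it reaches from about 0.35 to 0.975 m from the base axis. Payload 4.9 kg.
Tool frame: the origin (TCP) lies at the very end of the fingers, on their centre line; the grasp point (between the pads) lies 19 mm behind it (manip.hold_point_z is the distance from the TCP to the grasp point, in m); z points along the fingers, x is the direction in which the jaws open and shut, and the axes are right-handed (so a half turn about z gives the same grasp; the last joint's range is limited). The gripper opens to 85 mm and grips with 20 to 120 N. Pads are 22 mm wide; open, the fingers measure 114 mm over their backs; the gripper's body (76 mm by 85 mm) begins 54 mm behind the grasp point. The pads swing forward as they close: fully open they stand 13 mm farther back than shut.
Start: joints at [1.186, 0.053, 1.613, -0, 1.476, -0.119], TCP at [0.164, 0.603, 0.231] pointing down, gripper open.
Joint ranges: [-3.01, 3.01], [-1.01, 2.22], [0.06, 2.58], [-1.02, 4.17], [0.09, 2.62], [-3.14, 3.14]. Speed limits (rad/s): [2.57, 2.57, 3.14, 3.14, 3.14, 3.14].

### API

Orientations are given as a unit quaternion [w, x, y, z].
In Python, from plant import manip gives the robot as it stands.
- The arm moves only by the shell command python3 -m handwheel 'ROWS' [OPENING]. ROWS is JSON, a list of rows, each an object of numbers: "dx", "dy", "dz": the shift along the tool's x, y, z in m; "ax", "ay", "az": the turn, a rotation vector about the tool's x, y, z in rad. In form: [{"dx": .., "dy": .., "dz": .., "ax": .., "ay": .., "az": ..}, ...]. A call has 1 to 5 rows; each row is the pose to reach, as a shift and turn from the pose commanded when the call began, along the tool's axes at that moment; what a row does not reach only later rows make up. A row lasts 1/8 s, in which the tool goes at most 62.5 mm and 10.7 degrees, less where a joint would pass 70% of its speed; a pose out of reach is approached as far as the arm can. A call with a gripper value outside its range is refused whole. OPENING is the closure in counts, from 0 (fully open) to 255 (shut), set as the call begins (- or left out, the last holds). The fingers move at their own pace and stop on an object; the grip force is fixed at half the most. Time passes only in rows, so rows that repeat a pose let the fingers close. It gives the time, the measured TCP pose, the force and the opening at its end, in the units of the state.
- manip.state(): the state, without advancing time (a new reading comes with each control period).
- manip.grab_frame(name): name is "side" or "top"; returns a dict with "image" (384x512x3 uint8, blue, green, red), "z_map" (384x512 float32, m along the optical axis (not along the pixel's ray), 0 where there is no reading), "K" (3x3 intrinsics, pixels), "xyz" and "rotation" of the camera in the world. Camera axes: x right, y up, looking along -z (the intrinsics and any distortion apply to the point x, -y, -z); pixel columns grow to the right and rows downward; lengths in m; the calibration is good to about 2 mm. A picture is of the moment at which its call begins.
- manip.job_done(): hands the job in, once; it reports no verdict.
The state is a dict: "time": time; "joint_pos": joint angles; "joint_vel": joint speeds; "joint_efforts": joint torques, N m; "tool_pos": TCP position; "tool_rot": TCP orientation; "contact_force": force on the tool from outside, world axes, zero at the start; "ft_torque": the same for the moment, N m; "gripper_width": opening from 0.0 (shut) to 1.0 (fully open).
Only numpy, scipy, OpenCV 4.12 (cv2) and the standard library are available. Lean on these libraries where they do the work, as an engineer would, in place of code of your own. Each camera call takes 0.05 s, during which the arm holds its last target.

### The job

Set the length stop of the trimming board to the setting block that lies loose on it: slacken the stop's clamp knob, slide the stop along its rail until it holds the block snug against the fixed end fence, and tighten the knob firmly, until it turns no further, with the block still held there. Then put the block back flat into the tray whose pocket fits its length, and leave the stop locked where it is and the other things undisturbed.

Things in the scene. Friction and masses are not known exactly. Their poses are not given: they have to be found in the camera images.
- knob (a joint): Clamp knob angle, rad; clockwise from above = growing = tighter. Starts locked at 1.3 to 1.5. The pad first touches the rail at an unknown angle, -0.35 to 0.35; below it the stop slides free. Rigid end stop at 2.6, where the pad presses with 105 to 145 N; firmly tight is over 80 N (2.2 at the latest). Turning takes about 0.25 N m, up to 0.5 near the end stop. Stays where left. Lower limit -2.2.
- knob_grip (a point): Point on the knob's axis at grip height, 95 mm above the table. The knob is a black upright bar 66 mm long (x of this point), 15 mm thick, 30 mm high, on a round foot 52 mm in diameter and 10 mm high. The point is 8 mm below the bar's top, 22 mm above the round foot. z up. The knob rides on the sliding stop.
- stop_face (a point): Foot of the sliding stop's aluminium contact plate, mid-lane, on the board's top, 18 mm above the table. y along the rail away from the fence, z up. The knob's axis is 35 mm along +y and 60 mm along +x from here. Plate 64 mm wide, 12 mm thick, top 58 mm above the table; grey saddle under the knob 56 x 70 mm, top 62 mm. When free it slides with 2 N and can be pushed or pulled by the knob.
- fence_face (a point): Foot of the fixed wooden end fence's inner face, mid-lane, on the board's top, 18 mm above the table. y points to the stop along the rail, x across to the rail, z up. The gap to be set is the y of stop_face in this frame. Fence 120 mm wide, 20 mm thick, top 58 mm above the table. Board 340 x 120 x 18 mm, fixed.
- stop: The sliding stop (grey saddle, aluminium contact plate and clamp knob), about 0.8 kg. Origin at the height of the board's top, straight below the knob's axis. It counts as snug when the plate presses on the block (over 1 N) with the block against the fence.
- rail: Fixed aluminium rail on the board, 24 mm wide, 14 mm high, 300 mm long (its y), its centre line 60 mm beside that of the lane. Origin at the centre of its underside. The clamp pad presses on it.
- pad: Brass clamp pad inside the stop, not visible; it presses down on the rail when the knob is tight (with under 1 N when slack).
- block: The setting block: plain aluminium bar 100 mm long (its x), 30 mm wide (y), 45 mm high, about 0.36 kg. Origin at the centre of its underside. At the start it lies lengthwise in the lane of the board between fence and stop, 4 to 16 mm from the fence, its top 63 mm above the table, and it slides when pushed.
- pocket_mid (a point): Centre of the floor of the pocket the block belongs in: 108 x 38 mm (x, y), in a wooden tray 170 x 60 mm fixed to the table. Pocket floor 10 mm, tray top 22 mm above the table. x along the pocket, z up. The three trays have one outer size and stand side by side, about 85 mm apart, in any order.
- pocket_long (a point): Centre of the floor of the empty pocket of a longer block, 138 x 38 mm: not the block's place. Tray as above.
- pocket_short (a point): Centre of the floor of the pocket of the short block, 78 x 38 mm, which lies in it. Tray as above.
- short_block: Bystander: setting block 70 x 30 x 45 mm (aluminium) in its own tray. Origin at the centre of its underside.
- foam_stand: Bystander: white foam block 70 x 200 x 40 mm (x, y, z) carrying three turned foam bodies on pins, 208 mm high in all. Origin at the centre of its underside.
- spray_can: Bystander: standing spray can, 60 mm diameter, about 180 mm high. Origin at the centre of its underside.
- brush: Bystander: paint brush lying on the table beyond the board and the trays.
There are look-alikes about, which are no part of the job. What is shaped like the block but red is not meant.

How it is judged:
By the outcome, as a careful person would: the job done as asked, in the order asked, and still so for the second after the job is handed in, with the robot touching nothing.
It also fails if it takes over 72 s, if anything falls off the work surface, if the arm or the gripper's body presses on something with over 40 N, if the wrist force passes 120 N, or if a joint passes its speed limit or range.

## Working session

There is one attempt and no reset: what is moved stays moved. The work goes in short steps, Python scripts to look and compute and a shell command to move; the robot and the scene stay as the last step left them, time stands still between calls to the robot, and variables do not carry over. Pictures are saved under pics/ and viewed, and the job is handed in when it is done.

```bash
ls; mkdir -p pics; cat > h.py <<'E'
import numpy as np, cv2
from plant import manip
def grab(n):
    f=manip.grab_frame(n); np.savez('pics/%s.npz'%n,**{k:np.asarray(v) for k,v in f.items()}); return f
def load(n): return np.load('pics/%s.npz'%n)
def world(f,u,v,d=None):
    # u,v arrays
    K=f['K'];u=np.asarray(u,float);v=np.asarray(v,float)
    if d is None: d=f['z_map'][v.astype(int),u.astype(int)]
    p=np.stack([(u-K[0,2])/K[0,0]*d,-(v-K[1,2])/K[1,1]*d,-d],-1)
    return p@np.asarray(f['rotation']).T+np.asarray(f['xyz'])
def proj(f,P):
    p=(np.asarray(P)-f['xyz'])@np.asarray(f['rotation']);K=f['K']
    return np.stack([K[0,0]*p[...,0]/-p[...,2]+K[0,2],K[1,1]*-p[...,1]/-p[...,2]+K[1,2]],-1)
E
python3 - <<'E'
from h import *
for n in('top','side'):
    f=grab(n); cv2.imwrite('pics/%s0.png'%n,f['image']); print(n,[ (k,np.asarray(v).shape) for k,v in f.items()],f['K'],f['xyz'],f['rotation'])
print(manip.state()); print([a for a in dir(manip) if a[0]!='_'])
E
```

```text
pics
top [('image', (384, 512, 3)), ('z_map', (384, 512)), ('K', (3, 3)), ('xyz', (3,)), ('rotation', (4,))] [[489.71735115   0.         256.91278796]
 [  0.         489.71735115 187.35168582]
 [  0.           0.           1.        ]] [0.33030373 0.02937172 1.4507388 ] [ 0.70986542  0.05989217 -0.05449049 -0.69966763]
side [('image', (384, 512, 3)), ('z_map', (384, 512)), ('K', (3, 3)), ('xyz', (3,)), ('rotation', (4,))] [[405.13885451   0.         260.89850492]
 [  0.         405.13885451 188.58321584]
 [  0.           0.           1.        ]] [0.39680369 0.90793518 0.64976743] [-0.07025229 -0.0308145   0.48605375  0.87055548]
{'time': 0.1, 'joint_pos': array([ 1.18598131e+00,  5.32792695e-02,  1.61414141e+00, -1.33517128e-05,
        1.47597725e+00, -1.19020495e-01]), 'joint_vel': array([-0.00050101, -0.00287333, -0.00250865, -0.00013749,  0.0002252 ,
        0.00130952]), 'joint_efforts': array([ 9.20437060e-05, -3.94894624e+01, -3.71366680e+01, -9.41829262e-05,
        3.84327941e-03,  4.70478994e-05]), 'tool_pos': array([0.16397979, 0.60253411, 0.23020225]), 'tool_rot': array([ 4.64742693e-04,  7.94567087e-01,  6.07175699e-01, -7.73829254e-04]), 'contact_force': array([ 0.66507377, -0.62535906, -0.5231867 ]), 'ft_torque': array([ 0.0315828 ,  0.03152216, -0.0624587 ]), 'gripper_width': 1.0016112660579466}
['IKError', 'grab_frame', 'hold_point_z', 'job_done', 'state']
```

Rotation is a quaternion; I fix that in the helper.

```bash
cat >> h.py <<'E'
from scipy.spatial.transform import Rotation as R
def RM(q): q=np.asarray(q); return R.from_quat(q[[1,2,3,0]]).as_matrix()
def fix(f):
    f={k:f[k] for k in ('image','z_map','K','xyz','rotation')}
    if np.shape(f['rotation'])==(4,): f['rotation']=RM(f['rotation'])
    return f
_l=load
def load(n): return fix(_l(n))
_g=grab
def grab(n): return fix(_g(n))
E

```

```text
(no output)
```

View pics/top0.png

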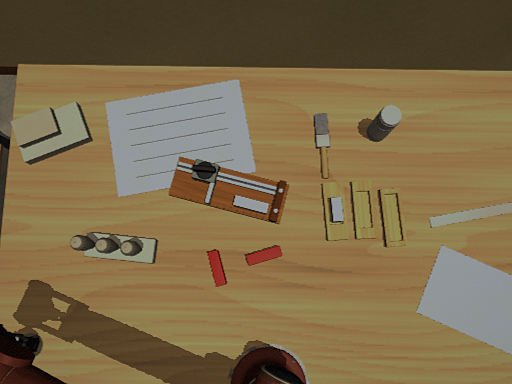

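View pics/side0.png

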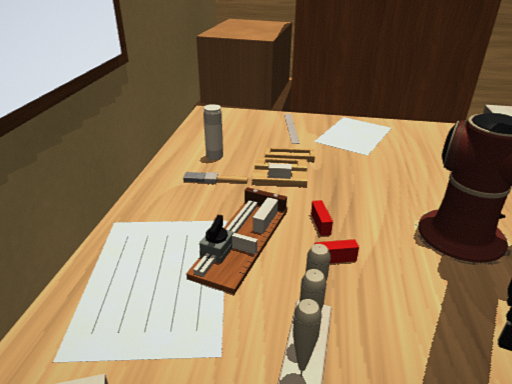

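Top view: the board spans (170–288, 158–222), with the fence at (281,200), the plate at (211,189), the knob at (205,170) and the block at (251,204). Trays are at (335,210, holding the short block), (363,210) and (392,217). The red bars at (217,268) and (264,256) are look-alikes. Next I enlarge the crops.

```bash
python3 - <<'E'
from h import *
f=load('top')
a=cv2.resize(f['image'][150:230,160:295],None,fx=5.5,fy=5.5,interpolation=cv2.INTER_CUBIC); cv2.imwrite('pics/c1.png',a)
a=cv2.resize(f['image'][175:255,315:415],None,fx=7,fy=7,interpolation=cv2.INTER_CUBIC); cv2.imwrite('pics/c2.png',a)
U,V=np.meshgrid(np.arange(512),np.arange(384)); W=world(f,U,V); np.save('pics/W.npy',W)
print(W[100,300],W[300,200])
print('block',W[204,251],'fence',W[200,281],'knob',W[170,205],'plate',W[189,211])
E
```

```text
[ 0.84349915 -0.08696664 -0.00267277] [0.23460224 0.20191644 0.00138858]
block [0.50783622 0.0577687  0.06843695] fence [ 0.5218208  -0.02784195  0.05898894] knob [0.59752202 0.18768528 0.10399367] plate [0.55140242 0.17419745 0.05608114]
```

View pics/c1.png

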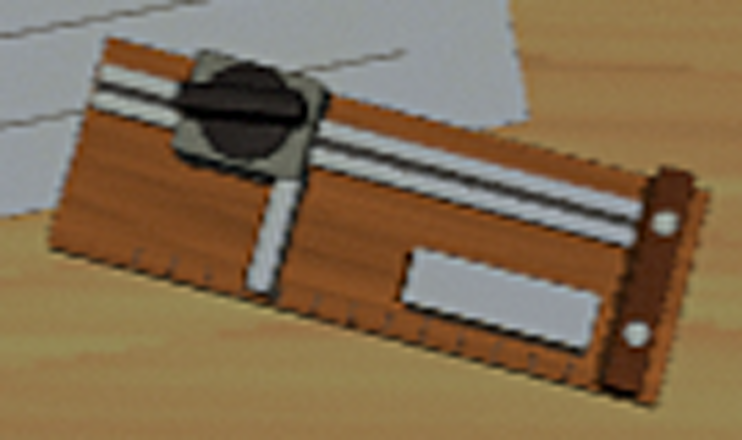

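View pics/c2.png

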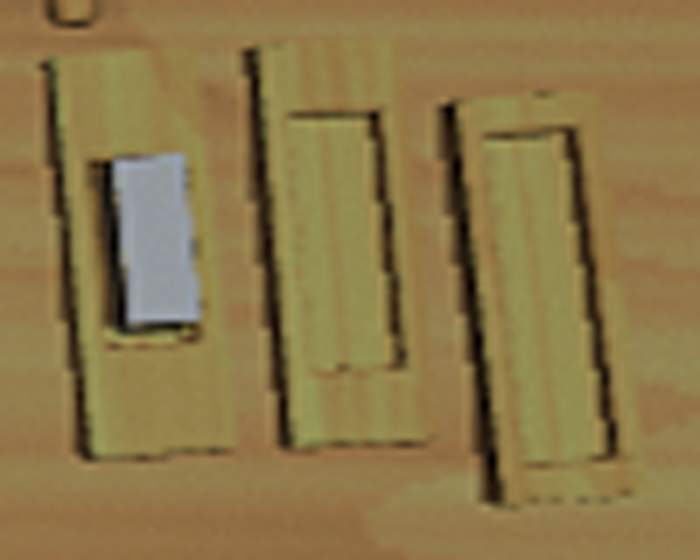

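```bash
cat >> h.py <<'E'
def onz(f,px,z):
    px=np.atleast_2d(np.asarray(px,float)); d=np.ones(len(px)); p=world(f,px[:,0],px[:,1],d)-f['xyz']
    return f['xyz']+p*((z-f['xyz'][2])/p[:,2])[:,None]
E
python3 - <<'E'
from h import *
f=load('top')
c=lambda pts,s,o:[( (x+.5)/s-.5+o[0],(y+.5)/s-.5+o[1]) for x,y in pts]
A=lambda pts:c(pts,5.5,(160,150)); B=lambda pts:c(pts,7,(315,175))
def rep(n,px,z):
    w=onz(f,px,z)[:,:2]; e=[w[(i+1)%4]-w[i] for i in range(4)]
    print(n,'ctr',w.mean(0).round(4),'len',[round(float(np.linalg.norm(x))*1e3,1) for x in e],'ang',[round(float(np.degrees(np.arctan2(x[1],x[0]))),1) for x in e])
rep('block',A([(415,250),(600,295),(588,348),(403,302)]),.063)
rep('fence',A([(655,167),(693,178),(640,395),(600,385)]),.058)
rep('board',A([(108,38),(707,190),(655,405),(50,247)]),.018)
rep('plate',A([(278,178),(302,182),(272,292),(247,288)]),.058)
rep('mid',B([(288,112),(378,112),(405,368),(310,372)]),.022)
rep('midtray',B([(258,48),(395,40),(428,440),(290,445)]),.022)
rep('longtray',B([(455,103),(590,95),(634,490),(500,503)]),.022)
print('foot',onz(f,A([(243,110)]),.073)); k=onz(f,A([(180,95),(305,106)]),.103);print('bar',k,np.linalg.norm(k[0]-k[1]),k.mean(0),np.degrees(np.arctan2(*(k[1]-k[0])[[1,0]])))
# depth-based knob
W=np.load('pics/W.npy'); s=W[155:185,185:225].reshape(-1,3)
for lo,hi in((.095,.115),(.068,.082)):
    m=(s[:,2]>lo)&(s[:,2]<hi); q=s[m]; print(lo,m.sum(),q.mean(0),q.min(0),q.max(0)); 
    r=cv2.minAreaRect((q[:,:2]*1000).astype(np.float32)); print(r)
for n,(u0,u1,v0,v1),lo,hi in (('block',(225,275,190,220),.06,.075),('tray',(350,378,180,242),.016,.03)):
    q=W[v0:v1,u0:u1].reshape(-1,3); q=q[(q[:,2]>lo)&(q[:,2]<hi)]; print(n,len(q),q.mean(0),cv2.minAreaRect((q[:,:2]*1000).astype(np.float32)))
E
```

```text
block ctr [0.5088 0.0586] len [99.1, 28.4, 99.0, 27.9] ang [-103.0, 168.0, 76.8, -11.6]
fence ctr [ 0.5201 -0.0172] len [20.7, 117.6, 21.3, 118.4] ang [-105.6, 166.8, 76.7, -13.5]
board ctr [0.557  0.1265] len [336.3, 119.6, 336.0, 118.6] ang [-103.7, 166.9, 76.1, -13.0]
plate ctr [0.5415 0.1779] len [12.8, 60.1, 13.3, 60.2] ang [-98.8, 166.6, 81.7, -13.8]
mid ctr [ 0.5041 -0.2724] len [37.9, 108.1, 39.6, 109.7] ang [-89.2, -175.3, 93.2, 3.8]
midtray ctr [ 0.5036 -0.2713] len [58.0, 168.7, 57.3, 167.4] ang [-85.8, -176.6, 92.9, 3.6]
longtray ctr [ 0.4818 -0.355 ] len [57.0, 165.8, 55.8, 167.9] ang [-85.8, -175.5, 96.3, 4.9]
foot [[0.6048195  0.19489126 0.073     ]]
bar [[0.60621034 0.22375213 0.103     ]
 [0.60135631 0.15968592 0.103     ]] 0.06424982922470117 [0.60378333 0.19171903 0.103     ] -94.33278097465119
0.095 129 [0.60351776 0.19380257 0.10257167] [0.59479708 0.16238654 0.09574367] [0.61311275 0.22795956 0.11142102]
((604.5310668945312, 194.8908233642578), (65.83631896972656, 16.312484741210938), 85.7095718383789)
0.068 138 [0.60067694 0.19474415 0.07359189] [0.57549445 0.16178552 0.0680762 ] [0.63070728 0.22457197 0.08157207]
((604.3203735351562, 193.81893920898438), (64.68621826171875, 48.904693603515625), 79.01038360595703)
block 335 [0.50827136 0.05865565 0.06375211] ((504.73095703125, 47.05635070800781), (126.5992660522461, 33.641700744628906), 72.43448638916016)
tray 723 [ 0.50369457 -0.27179446  0.02161768] ((504.2066345214844, -271.5019226074219), (170.2227020263672, 62.266788482666016), 4.202916145324707)
```

The middle tray at (363,210) has a pocket measuring 108×38 mm, so it is pocket_mid. The right tray's pocket is about 138 mm, and the left tray holds the short block. The aluminium bar at (251,204), about 99×28 mm, is the block. Sizes and heights all agree with the description. Next is a helper that works out rows, and a check of the foam stand's position.

```bash
cat >> h.py <<'E'
def want(xyz,yawdeg,s=None):
    s=s or manip.state(); T=RM(s['tool_rot']); d=T.T@(np.asarray(xyz)-s['tool_pos'])
    a=np.radians(yawdeg); x=np.array([np.cos(a),np.sin(a),0]); z=np.array([0,0,-1.]); G=np.stack([x,np.cross(z,x),z],1)
    rv=R.from_matrix(T.T@G).as_rotvec()
    print('d',d.round(4),'a',rv.round(3),'rows',np.ceil(max(np.linalg.norm(d)/.0625,np.degrees(np.linalg.norm(rv))/10.7)))
def st():
    s=manip.state(); T=RM(s['tool_rot']); print('t',round(s['time'],2),'p',s['tool_pos'].round(4),'yaw',np.degrees(np.arctan2(T[1,0],T[0,0])).round(2),'F',s['contact_force'].round(1),'M',s['ft_torque'].round(2),'g',round(s['gripper_width'],3),'j',s['joint_pos'].round(2))
E
python3 - <<'E'
from h import *
W=np.load('pics/W.npy')
q=W[225:270,60:165].reshape(-1,3);q=q[q[:,2]>.03];print('foam',q.min(0),q.max(0))
st(); want([.30,.45,.33],-4.3); want([.604,.193,.33],-4.3)
E
python3 -m handwheel '[{"dz":-0.0625},{"dz":-0.1}]'
```

```text
foam [0.33030373 0.02937172 0.03044083] [0.42405977 0.5371793  1.4507388 ]
t 0.1 p [0.164  0.6025 0.2302] yaw 74.77 F [ 0.7 -0.6 -0.5] M [ 0.03  0.03 -0.06] g 1.002 j [ 1.19  0.05  1.61 -0.    1.48 -0.12]
d [-0.1116  0.1713 -0.0996] a [1.00e-03 2.00e-03 1.38e+00] rows 8.0
d [-0.2797  0.5321 -0.0994] a [1.00e-03 2.00e-03 1.38e+00] rows 10.0invalid input at $[0]: expected keys dx, dy, dz, ax, ay, az
```

```bash
python3 -m handwheel '[{"dx":0,"dy":0,"dz":-0.06,"ax":0,"ay":0,"az":0},{"dx":0,"dy":0,"dz":-0.1,"ax":0,"ay":0,"az":0},{"dx":-0.03,"dy":0.05,"dz":-0.1,"ax":0,"ay":0,"az":0.15},{"dx":-0.06,"dy":0.1,"dz":-0.1,"ax":0,"ay":0,"az":0.3},{"dx":-0.09,"dy":0.15,"dz":-0.1,"ax":0,"ay":0,"az":0.45}]' 0; python3 -c "
from h import *
st(); want([.604,.193,.2],-4.3)"
```

```text
time: 0.72
tool_pos: [0.286, 0.4754, 0.3308]
tool_rot: [0.0, 0.911, 0.413, -0.0]
contact_force: [0.2, 1.3, -0.4]
gripper_width: 0.998
t 0.72 p [0.286  0.4754 0.3308] yaw 48.75 F [ 0.2  1.3 -0.4] M [-0.04 -0.02  0.  ] g 0.998 j [ 0.9  -0.15  1.65 -0.    1.65  0.04]
d [-0.0025  0.4253  0.1309] a [0.    0.    0.926] rows 8.0
```

```bash
python3 -m handwheel '[{"dx":0,"dy":0.06,"dz":0,"ax":0,"ay":0,"az":0.16},{"dx":0,"dy":0.12,"dz":0,"ax":0,"ay":0,"az":0.32},{"dx":0,"dy":0.18,"dz":0,"ax":0,"ay":0,"az":0.48},{"dx":0,"dy":0.24,"dz":0,"ax":0,"ay":0,"az":0.64},{"dx":0,"dy":0.3,"dz":0,"ax":0,"ay":0,"az":0.8}]'; python3 -c "
from h import *
st(); want([.604,.193,.14],-4.3)"
```

```text
time: 1.35
tool_pos: [0.5127, 0.2783, 0.3308]
tool_rot: [0.0, 1.0, 0.025, -0.0]
contact_force: [0.7, 1.6, 0.1]
gripper_width: 1.002
t 1.35 p [0.5127 0.2783 0.3308] yaw 2.84 F [0.7 1.6 0.1] M [-0.01  0.01 -0.04] g 1.002 j [ 0.37 -0.09  1.59  0.    1.64  0.32]
d [0.0871 0.0898 0.1907] a [0.    0.001 0.125] rows 4.0
```

```bash
python3 -m handwheel '[{"dx":0.03,"dy":0.03,"dz":0.04,"ax":0,"ay":0,"az":0.06},{"dx":0.06,"dy":0.06,"dz":0.07,"ax":0,"ay":0,"az":0.125},{"dx":0.087,"dy":0.09,"dz":0.12,"ax":0,"ay":0,"az":0.125},{"dx":0.087,"dy":0.09,"dz":0.17,"ax":0,"ay":0,"az":0.125},{"dx":0.087,"dy":0.09,"dz":0.19,"ax":0,"ay":0,"az":0.125}]'; python3 - <<'E'
from h import *
f=grab('side'); cv2.imwrite('pics/s1.png',cv2.resize(f['image'][120:320,130:330],None,fx=3,fy=3)); 
f2=grab('top'); cv2.imwrite('pics/t1.png',f2['image'][120:230,150:320].repeat(4,0).repeat(4,1))
st(); want([.604,.193,.078],-4.3)
# side-cam knob position from depth
U,V=np.meshgrid(np.arange(512),np.arange(384)); W=world(f,U,V); q=W[200:260,190:245].reshape(-1,3)
q=q[(q[:,2]>.08)&(q[:,2]<.108)]; print(len(q),q.min(0),q.max(0),q.mean(0)); print('top proj of knob',proj(f,np.array([[.604,.193,.103]])))
E
```

```text
time: 1.98
tool_pos: [0.601, 0.1939, 0.1364]
tool_rot: [0.001, 0.999, -0.035, -0.004]
contact_force: [-0.3, 0.5, -0.3]
gripper_width: 0.997
t 2.08 p [0.6015 0.1947 0.1382] yaw -3.99 F [-0.5  0.4  0.4] M [-0.05 -0.04  0.02] g 0.999 j [0.2  0.14 1.67 0.   1.33 0.27]
d [0.003  0.0015 0.0602] a [0.001 0.006 0.005] rows 1.0
223 [0.59395288 0.16248336 0.08018351] [0.61288214 0.22839583 0.10535718] [0.60183138 0.20117963 0.09669105]
top proj of knob [[214.87404998 222.19227321]]
```

View pics/s1.png

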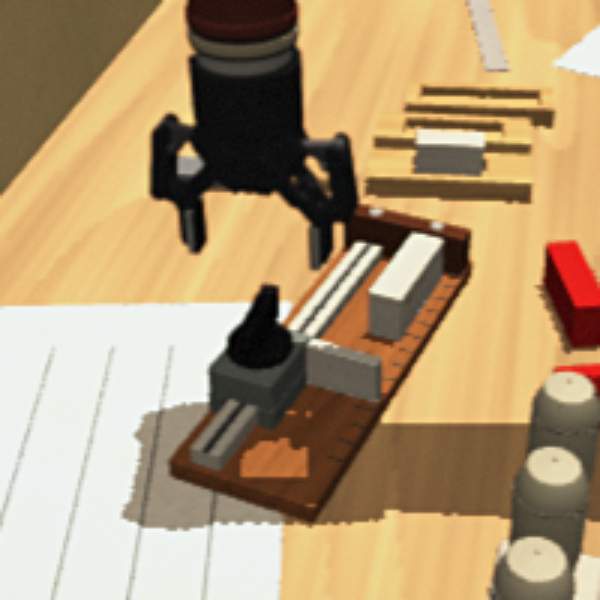

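View pics/t1.png

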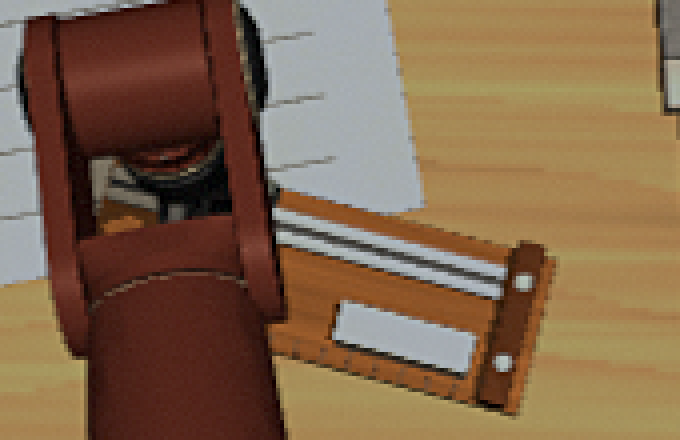

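The side view shows the open fingers astride the black bar (knob top at crop (268,300)). Both cameras put the knob's axis at about (0.604, 0.194). I descend and grip.

```bash
python3 -m handwheel '[{"dx":0.002,"dy":0.001,"dz":0.03,"ax":0,"ay":0,"az":0.005},{"dx":0.002,"dy":0.001,"dz":0.058,"ax":0,"ay":0,"az":0.005},{"dx":0.002,"dy":0.001,"dz":0.058,"ax":0,"ay":0,"az":0.005}]'; python3 -m handwheel '[{"dx":0,"dy":0,"dz":0,"ax":0,"ay":0,"az":0},{"dx":0,"dy":0,"dz":0,"ax":0,"ay":0,"az":0},{"dx":0,"dy":0,"dz":0,"ax":0,"ay":0,"az":0},{"dx":0,"dy":0,"dz":0,"ax":0,"ay":0,"az":0},{"dx":0,"dy":0,"dz":0,"ax":0,"ay":0,"az":0}]' 255; python3 -c "
from h import *
st()"
```

```text
time: 2.45
tool_pos: [0.6048, 0.1942, 0.0834]
tool_rot: [0.0, 0.999, -0.037, -0.001]
contact_force: [0.1, -0.8, 0.4]
gripper_width: 1.001
time: 3.08
tool_pos: [0.604, 0.194, 0.0844]
tool_rot: [0.0, 0.999, -0.037, -0.002]
contact_force: [-7.4, -0.3, 8.1]
gripper_width: 0.157
t 3.08 p [0.604  0.194  0.0844] yaw -4.28 F [-7.4 -0.3  8.1] M [-0.06  1.21 -0.01] g 0.157 j [0.19 0.21 1.7  0.   1.24 0.27]
```

Gripped, but about 6 mm too high. I reopen, lower and regrip.

```bash
python3 -m handwheel '[{"dx":0,"dy":0,"dz":0,"ax":0,"ay":0,"az":0},{"dx":0,"dy":0,"dz":0.003,"ax":0,"ay":0,"az":0},{"dx":-0.0005,"dy":0,"dz":0.0065,"ax":0,"ay":0,"az":0},{"dx":-0.0005,"dy":0,"dz":0.0065,"ax":0,"ay":0,"az":0}]' 120; python3 -c "
from h import *
st()";python3 -m handwheel '[{"dx":0,"dy":0,"dz":0,"ax":0,"ay":0,"az":0},{"dx":0,"dy":0,"dz":0,"ax":0,"ay":0,"az":0},{"dx":0,"dy":0,"dz":0,"ax":0,"ay":0,"az":0},{"dx":0,"dy":0,"dz":0,"ax":0,"ay":0,"az":0}]' 255; python3 -c "
from h import *
st()"
```

```text
time: 3.58
tool_pos: [0.6044, 0.1936, 0.076]
tool_rot: [0.0, 0.999, -0.038, -0.001]
contact_force: [-0.1, 0.3, 0.1]
gripper_width: 0.534
t 3.58 p [0.6044 0.1936 0.076 ] yaw -4.3 F [-0.1  0.3  0.1] M [ 0.04 -0.05 -0.01] g 0.534 j [ 0.19  0.21  1.71 -0.    1.22  0.27]
time: 4.08
tool_pos: [0.604, 0.1938, 0.0771]
tool_rot: [0.0, 0.999, -0.037, -0.001]
contact_force: [-5.5, -0.8, 2.8]
gripper_width: 0.165
t 4.08 p [0.604  0.1938 0.0771] yaw -4.28 F [-5.5 -0.8  2.8] M [-0.07  0.65  0.06] g 0.165 j [0.19 0.21 1.71 0.   1.22 0.27]
```

Good grip. I turn counter-clockwise (az negative) in two stages.

```bash
python3 -m handwheel '[{"dx":0,"dy":0,"dz":0,"ax":0,"ay":0,"az":-0.15},{"dx":0,"dy":0,"dz":0,"ax":0,"ay":0,"az":-0.3},{"dx":0,"dy":0,"dz":0,"ax":0,"ay":0,"az":-0.45},{"dx":0,"dy":0,"dz":0,"ax":0,"ay":0,"az":-0.6}]'; python3 -c "
from h import *
st()"
```

```text
time: 4.58
tool_pos: [0.603, 0.1936, 0.077]
tool_rot: [-0.0, 0.965, 0.262, -0.003]
contact_force: [-8.8, -2.2, 6.6]
gripper_width: 0.165
t 4.58 p [0.603  0.1936 0.077 ] yaw 30.33 F [-8.8 -2.2  6.6] M [-0.24  1.24 -0.27] g 0.165 j [ 0.19  0.21  1.71  0.    1.23 -0.34]
```

```bash
python3 -m handwheel '[{"dx":0,"dy":0,"dz":0,"ax":0,"ay":0,"az":-0.16},{"dx":0,"dy":0,"dz":0,"ax":0,"ay":0,"az":-0.32},{"dx":0,"dy":0,"dz":0,"ax":0,"ay":0,"az":-0.48},{"dx":0,"dy":0,"dz":0,"ax":0,"ay":0,"az":-0.64},{"dx":0,"dy":0,"dz":0,"ax":0,"ay":0,"az":-0.8}]'; python3 -m handwheel '[{"dx":0,"dy":0,"dz":0,"ax":0,"ay":0,"az":-0.16},{"dx":0,"dy":0,"dz":0,"ax":0,"ay":0,"az":-0.32},{"dx":0,"dy":0,"dz":0,"ax":0,"ay":0,"az":-0.48},{"dx":0,"dy":0,"dz":0,"ax":0,"ay":0,"az":-0.62},{"dx":0,"dy":0,"dz":0,"ax":0,"ay":0,"az":-0.62}]';python3 -c "
from h import *
st();s=manip.state();u=np.array([np.cos(np.radians(76.5)),np.sin(np.radians(76.5)),0]);print('tool dir of -u',(RM(s['tool_rot']).T@-u).round(3))"
```

```text
time: 5.2
tool_pos: [0.6024, 0.1937, 0.077]
tool_rot: [-0.002, 0.787, 0.617, -0.003]
contact_force: [-11.1, -0.4, 8.1]
gripper_width: 0.165
time: 5.82
tool_pos: [0.6028, 0.1942, 0.077]
tool_rot: [-0.002, 0.563, 0.827, -0.001]
contact_force: [-9.3, 0.1, 6.4]
gripper_width: 0.166
t 5.83 p [0.6028 0.1942 0.077 ] yaw 111.53 F [-9.3  0.1  6.4] M [0.15 1.29 0.31] g 0.166 j [ 0.19  0.21  1.71  0.    1.23 -1.75]
tool dir of -u [-0.819 -0.574  0.001]
```

Turned 2.02 rad, so the knob is now at or below about -0.5. I slide towards the fence, 55 mm first.

```bash
python3 -m handwheel '[{"dx":-0.010,"dy":-0.0078,"dz":0,"ax":0,"ay":0,"az":0},{"dx":-0.022,"dy":-0.0162,"dz":0,"ax":0,"ay":0,"az":0},{"dx":-0.034,"dy":-0.0246,"dz":0,"ax":0,"ay":0,"az":0},{"dx":-0.0446,"dy":-0.0325,"dz":0,"ax":0,"ay":0,"az":0},{"dx":-0.0446,"dy":-0.0325,"dz":0,"ax":0,"ay":0,"az":0}]';python3 - <<'E'
from h import *
st()
for n in('top','side'):
    f=grab(n)
    i=f['image'][120:230,150:320] if n=='top' else f['image'][150:310,150:320]
    cv2.imwrite('pics/%s2.png'%n,cv2.resize(i,None,fx=3.5,fy=3.5))
E
```

```text
time: 6.45
tool_pos: [0.5894, 0.1399, 0.077]
tool_rot: [-0.001, 0.563, 0.826, -0.001]
contact_force: [-7.2, -0.1, 4.5]
gripper_width: 0.164
t 6.45 p [0.5894 0.1399 0.077 ] yaw 111.45 F [-7.2 -0.1  4.5] M [0.03 0.97 0.22] g 0.164 j [ 0.11  0.15  1.78  0.    1.22 -1.84]
```

View pics/side2.png

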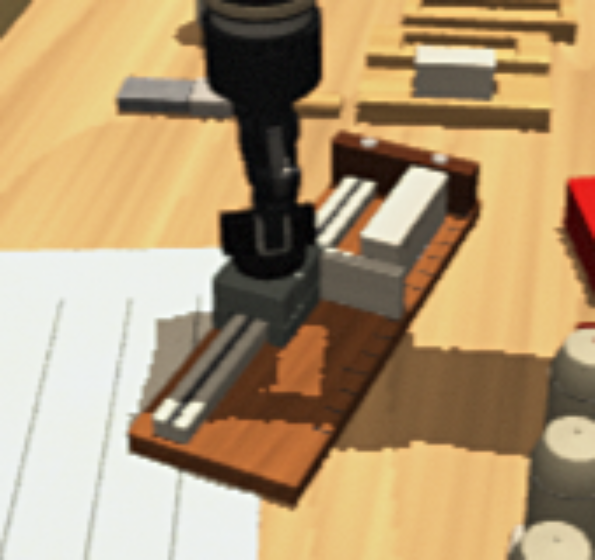

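The stop slid along and its plate (crop (365,275)) is near the block's end. I go on in small steps, watching the force.

```bash
python3 -m handwheel '[{"dx":-0.004,"dy":-0.003,"dz":0,"ax":0,"ay":0,"az":0},{"dx":-0.009,"dy":-0.0063,"dz":0,"ax":0,"ay":0,"az":0},{"dx":-0.013,"dy":-0.0092,"dz":0,"ax":0,"ay":0,"az":0},{"dx":-0.0164,"dy":-0.0116,"dz":0,"ax":0,"ay":0,"az":0},{"dx":-0.0164,"dy":-0.0116,"dz":0,"ax":0,"ay":0,"az":0}]';python3 -c "
from h import *
st()"
```

```text
time: 7.18
tool_pos: [0.585, 0.1219, 0.077]
tool_rot: [-0.002, 0.563, 0.826, 0.0]
contact_force: [-5.0, 3.5, 4.1]
gripper_width: 0.165
t 7.17 p [0.585  0.1219 0.077 ] yaw 111.47 F [-5.   3.5  4.1] M [0.51 0.83 0.2 ] g 0.165 j [ 0.08  0.13  1.8   0.    1.21 -1.87]
```

```bash
python3 -m handwheel '[{"dx":-0.0008,"dy":-0.0006,"dz":0,"ax":0,"ay":0,"az":0},{"dx":-0.0016,"dy":-0.0012,"dz":0,"ax":0,"ay":0,"az":0},{"dx":-0.0016,"dy":-0.0012,"dz":0,"ax":0,"ay":0,"az":0}]';python3 -c "
from h import *
st()"
```

```text
time: 7.55
tool_pos: [0.5847, 0.1206, 0.077]
tool_rot: [-0.002, 0.563, 0.827, 0.001]
contact_force: [-4.5, 5.3, 2.9]
gripper_width: 0.161
t 7.55 p [0.5847 0.1206 0.077 ] yaw 111.48 F [-4.5  5.3  2.9] M [0.79 0.64 0.16] g 0.161 j [ 0.08  0.13  1.8   0.    1.21 -1.87]
```

```bash
python3 -m handwheel '[{"dx":-0.0008,"dy":-0.0006,"dz":0,"ax":0,"ay":0,"az":0},{"dx":-0.0016,"dy":-0.0012,"dz":0,"ax":0,"ay":0,"az":0},{"dx":-0.0016,"dy":-0.0012,"dz":0,"ax":0,"ay":0,"az":0}]';python3 -c "
from h import *
st()"
```

```text
time: 7.92
tool_pos: [0.5842, 0.1187, 0.077]
tool_rot: [-0.002, 0.563, 0.827, 0.001]
contact_force: [-4.1, 6.0, 2.7]
gripper_width: 0.162
t 7.92 p [0.5842 0.1187 0.077 ] yaw 111.48 F [-4.1  6.   2.7] M [0.83 0.51 0.21] g 0.162 j [ 0.07  0.13  1.8   0.    1.21 -1.87]
```

```bash
python3 -m handwheel '[{"dx":-0.0008,"dy":-0.0006,"dz":0,"ax":0,"ay":0,"az":0},{"dx":-0.0008,"dy":-0.0006,"dz":0,"ax":0,"ay":0,"az":0}]';python3 -c "
from h import *
st()"
```

```text
time: 8.18
tool_pos: [0.584, 0.1178, 0.077]
tool_rot: [-0.002, 0.563, 0.826, 0.001]
contact_force: [-3.2, 5.3, 3.3]
gripper_width: 0.16
t 8.18 p [0.584  0.1178 0.077 ] yaw 111.48 F [-3.2  5.3  3.3] M [0.83 0.5  0.22] g 0.16 j [ 0.07  0.13  1.8   0.    1.21 -1.87]
```

```bash
python3 -m handwheel '[{"dx":-0.0008,"dy":-0.0006,"dz":0,"ax":0,"ay":0,"az":0},{"dx":-0.0008,"dy":-0.0006,"dz":0,"ax":0,"ay":0,"az":0}]';python3 -c "
from h import *
st()"
```

```text
time: 8.43
tool_pos: [0.5837, 0.1168, 0.077]
tool_rot: [-0.002, 0.563, 0.826, 0.001]
contact_force: [-4.1, 6.0, 2.8]
gripper_width: 0.162
t 8.43 p [0.5837 0.1168 0.077 ] yaw 111.48 F [-4.1  6.   2.8] M [0.88 0.57 0.13] g 0.162 j [ 0.07  0.13  1.8   0.    1.21 -1.88]
```

```bash
python3 -m handwheel '[{"dx":-0.0008,"dy":-0.0006,"dz":0,"ax":0,"ay":0,"az":0},{"dx":-0.0008,"dy":-0.0006,"dz":0,"ax":0,"ay":0,"az":0}]';python3 -c "
from h import *
st()"
```

```text
time: 8.68
tool_pos: [0.5835, 0.1158, 0.077]
tool_rot: [-0.002, 0.563, 0.827, 0.001]
contact_force: [-4.8, 4.4, 2.4]
gripper_width: 0.163
t 8.68 p [0.5835 0.1158 0.077 ] yaw 111.48 F [-4.8  4.4  2.4] M [0.82 0.58 0.21] g 0.163 j [ 0.07  0.13  1.81  0.    1.21 -1.88]
```

```bash
python3 -m handwheel '[{"dx":-0.0008,"dy":-0.0006,"dz":0,"ax":0,"ay":0,"az":0},{"dx":-0.0016,"dy":-0.0012,"dz":0,"ax":0,"ay":0,"az":0}]';python3 - <<'E'
from h import *
st()
f=grab('top'); f2=grab('side')
cv2.imwrite('pics/t3.png',cv2.resize(f['image'][160:230,200:300],None,fx=7,fy=7,interpolation=cv2.INTER_CUBIC))
cv2.imwrite('pics/s3.png',cv2.resize(f2['image'][180:250,210:300],None,fx=7,fy=7,interpolation=cv2.INTER_CUBIC))
E
```

```text
time: 8.93
tool_pos: [0.5831, 0.114, 0.077]
tool_rot: [-0.002, 0.563, 0.827, 0.001]
contact_force: [-2.5, 6.3, 1.9]
gripper_width: 0.161
t 8.93 p [0.5831 0.114  0.077 ] yaw 111.49 F [-2.5  6.3  1.9] M [0.9  0.53 0.2 ] g 0.161 j [ 0.07  0.12  1.81  0.    1.21 -1.88]
```

View pics/t3.png

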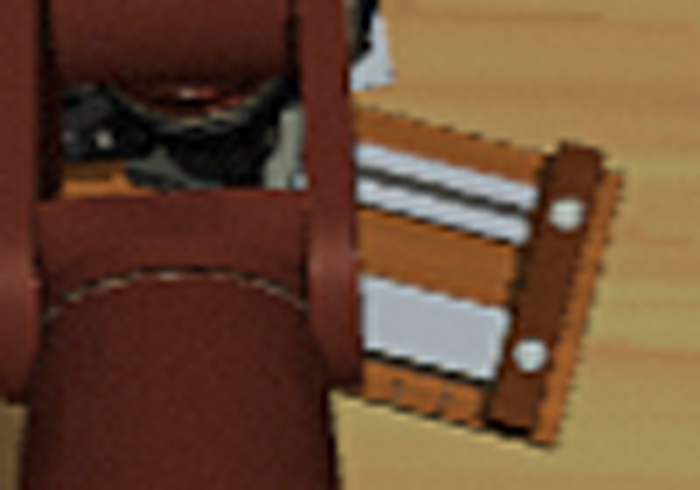

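View pics/s3.png

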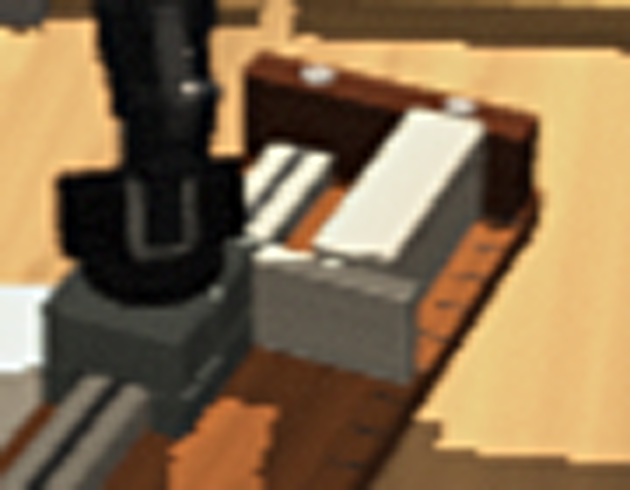

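The block's end (top crop (505,345)) is almost at the fence. I continue in about 1 mm steps.

```bash
python3 -m handwheel '[{"dx":-0.0008,"dy":-0.0006,"dz":0,"ax":0,"ay":0,"az":0},{"dx":-0.0008,"dy":-0.0006,"dz":0,"ax":0,"ay":0,"az":0}]'|head -5;python3 -m handwheel '[{"dx":-0.0008,"dy":-0.0006,"dz":0,"ax":0,"ay":0,"az":0},{"dx":-0.0008,"dy":-0.0006,"dz":0,"ax":0,"ay":0,"az":0}]';python3 -c "
from h import *
st()"
```

```text
time: 9.28
tool_pos: [0.5828, 0.1129, 0.077]
tool_rot: [-0.001, 0.563, 0.826, 0.001]
contact_force: [-2.9, 5.2, 1.9]
gripper_width: 0.166
time: 9.52
tool_pos: [0.5826, 0.112, 0.077]
tool_rot: [-0.001, 0.563, 0.826, 0.001]
contact_force: [-3.1, 5.3, 1.8]
gripper_width: 0.165
t 9.53 p [0.5826 0.112  0.077 ] yaw 111.48 F [-3.1  5.3  1.8] M [0.85 0.53 0.17] g 0.165 j [ 0.06  0.12  1.81  0.    1.21 -1.88]
```

```bash
python3 -m handwheel '[{"dx":-0.0008,"dy":-0.0006,"dz":0,"ax":0,"ay":0,"az":0},{"dx":-0.0008,"dy":-0.0006,"dz":0,"ax":0,"ay":0,"az":0}]'|sed -n '2p;4p';python3 -m handwheel '[{"dx":-0.0008,"dy":-0.0006,"dz":0,"ax":0,"ay":0,"az":0},{"dx":-0.0008,"dy":-0.0006,"dz":0,"ax":0,"ay":0,"az":0}]' | sed -n '2p;4p'
```

```text
tool_pos: [0.5826, 0.1119, 0.077]
contact_force: [-2.5, 9.5, 0.8]
tool_pos: [0.5825, 0.1119, 0.077]
contact_force: [-0.8, 12.1, -0.3]
```

```bash
python3 -m handwheel '[{"dx":-0.0008,"dy":-0.0006,"dz":0,"ax":0,"ay":0,"az":0},{"dx":-0.0008,"dy":-0.0006,"dz":0,"ax":0,"ay":0,"az":0}]'|sed -n '2p;4p'
```

```text
tool_pos: [0.5825, 0.1118, 0.077]
contact_force: [0.5, 13.8, -1.7]
```

Contact is firm: the position has stopped while the force climbs. One more mm of preload, then tighten clockwise with the push held.

```bash
python3 -m handwheel '[{"dx":-0.0008,"dy":-0.0006,"dz":0,"ax":0,"ay":0,"az":0},{"dx":-0.0008,"dy":-0.0006,"dz":0,"ax":0,"ay":0,"az":0}]'|sed -n '2p;4p'; python3 -m handwheel '[{"dx":0,"dy":0,"dz":0,"ax":0,"ay":0,"az":0.15},{"dx":0,"dy":0,"dz":0,"ax":0,"ay":0,"az":0.3},{"dx":0,"dy":0,"dz":0,"ax":0,"ay":0,"az":0.45},{"dx":0,"dy":0,"dz":0,"ax":0,"ay":0,"az":0.6},{"dx":0,"dy":0,"dz":0,"ax":0,"ay":0,"az":0.75}]';python3 -c "
from h import *
st()"
```

```text
tool_pos: [0.5825, 0.1118, 0.0771]
contact_force: [1.9, 18.4, -2.5]
time: 11.15
tool_pos: [0.5825, 0.113, 0.0771]
tool_rot: [-0.005, 0.828, 0.561, 0.005]
contact_force: [3.0, 22.5, -2.1]
gripper_width: 0.165
t 11.15 p [0.5825 0.113  0.0771] yaw 68.25 F [ 3.  22.5 -2.1] M [ 3.29 -0.32  0.33] g 0.165 j [ 0.06  0.12  1.81  0.01  1.21 -1.14]
```

```bash
python3 -m handwheel '[{"dx":0,"dy":0,"dz":0,"ax":0,"ay":0,"az":0.15},{"dx":0,"dy":0,"dz":0,"ax":0,"ay":0,"az":0.3},{"dx":0,"dy":0,"dz":0,"ax":0,"ay":0,"az":0.45},{"dx":0,"dy":0,"dz":0,"ax":0,"ay":0,"az":0.6},{"dx":0,"dy":0,"dz":0,"ax":0,"ay":0,"az":0.75}]';python3 -c "
from h import *
st()"
```

```text
time: 11.78
tool_pos: [0.5834, 0.114, 0.0771]
tool_rot: [-0.007, 0.976, 0.219, 0.004]
contact_force: [6.6, 25.8, -5.9]
gripper_width: 0.159
t 11.78 p [0.5834 0.114  0.0771] yaw 25.29 F [ 6.6 25.8 -5.9] M [ 3.79 -0.91  0.35] g 0.159 j [ 0.06  0.12  1.81  0.02  1.2  -0.39]
```

```bash
python3 -m handwheel '[{"dx":0,"dy":0,"dz":0,"ax":0,"ay":0,"az":0.15},{"dx":0,"dy":0,"dz":0,"ax":0,"ay":0,"az":0.3},{"dx":0,"dy":0,"dz":0,"ax":0,"ay":0,"az":0.45},{"dx":0,"dy":0,"dz":0,"ax":0,"ay":0,"az":0.6},{"dx":0,"dy":0,"dz":0,"ax":0,"ay":0,"az":0.75}]' >/dev/null;python3 -c "
from h import *
st()"
```

```text
t 12.4 p [0.5847 0.114  0.0772] yaw -17.67 F [11.4 25.6 -9.6] M [ 3.74 -1.64  0.38] g 0.162 j [0.06 0.12 1.81 0.02 1.2  0.36]
```

```bash
python3 -m handwheel '[{"dx":0,"dy":0,"dz":0,"ax":0,"ay":0,"az":0.15},{"dx":0,"dy":0,"dz":0,"ax":0,"ay":0,"az":0.3},{"dx":0,"dy":0,"dz":0,"ax":0,"ay":0,"az":0.45},{"dx":0,"dy":0,"dz":0,"ax":0,"ay":0,"az":0.6}]' >/dev/null;python3 -c "
from h import *
st()"
```

```text
t 12.9 p [0.5856 0.1134 0.0773] yaw -52.04 F [ 14.3  24.4 -10.5] M [ 3.34 -2.05  0.42] g 0.16 j [0.06 0.12 1.81 0.01 1.2  0.96]
```

```bash
python3 -m handwheel '[{"dx":0,"dy":0,"dz":0,"ax":0,"ay":0,"az":0.08},{"dx":0,"dy":0,"dz":0,"ax":0,"ay":0,"az":0.16},{"dx":0,"dy":0,"dz":0,"ax":0,"ay":0,"az":0.22}]' >/dev/null;python3 -c "
from h import *
st()"; python3 -m handwheel '[{"dx":0,"dy":0,"dz":0,"ax":0,"ay":0,"az":0.06},{"dx":0,"dy":0,"dz":0,"ax":0,"ay":0,"az":0.06}]' >/dev/null;python3 -c "
from h import *
st()"
```

```text
t 13.28 p [0.5857 0.1131 0.0773] yaw -64.49 F [ 14.4  24.3 -11.3] M [ 3.27 -2.04  0.49] g 0.161 j [0.06 0.12 1.81 0.01 1.2  1.18]
t 13.53 p [0.5858 0.113  0.0773] yaw -67.88 F [ 14.7  24.3 -11.4] M [ 3.22 -2.09  0.14] g 0.164 j [0.06 0.12 1.81 0.01 1.2  1.24]
```

```bash
python3 -m handwheel '[{"dx":0,"dy":0,"dz":0,"ax":0,"ay":0,"az":0.06},{"dx":0,"dy":0,"dz":0,"ax":0,"ay":0,"az":0.06}]' >/dev/null;python3 -c "
from h import *
st()"
```

```text
t 13.78 p [0.5858 0.1129 0.0773] yaw -71.31 F [ 15.   23.7 -10.4] M [ 3.16 -2.04  0.11] g 0.165 j [0.06 0.12 1.81 0.01 1.2  1.3 ]
```

```bash
for i in 1; do python3 -m handwheel '[{"dx":0,"dy":0,"dz":0,"ax":0,"ay":0,"az":0.06},{"dx":0,"dy":0,"dz":0,"ax":0,"ay":0,"az":0.06}]' >/dev/null;python3 -c "
from h import *
st()"; done; python3 -m handwheel '[{"dx":0,"dy":0,"dz":0,"ax":0,"ay":0,"az":0.06},{"dx":0,"dy":0,"dz":0,"ax":0,"ay":0,"az":0.06}]' >/dev/null;python3 -c "
from h import *
st()"
```

```text
t 14.03 p [0.5859 0.1127 0.0773] yaw -74.58 F [ 13.4  21.9 -11.3] M [ 3.19 -2.16  1.11] g 0.164 j [0.06 0.12 1.81 0.01 1.2  1.36]
t 14.28 p [0.5854 0.1126 0.0774] yaw -77.9 F [ 13.4  22.  -10. ] M [ 3.16 -1.84  1.62] g 0.16 j [0.06 0.12 1.81 0.01 1.2  1.42]
```

Torque jumped from 0.4 to 1.6 N·m as the turn stopped, so the end stop at 2.6 is reached. I ease the stored push before opening.

```bash
python3 -m handwheel '[{"dx":-0.0017,"dy":-0.0016,"dz":0,"ax":0,"ay":0,"az":-0.04},{"dx":-0.0034,"dy":-0.0033,"dz":0,"ax":0,"ay":0,"az":-0.06},{"dx":-0.0034,"dy":-0.0033,"dz":0,"ax":0,"ay":0,"az":-0.06}]' >/dev/null;python3 -c "
from h import *
st()"
```

```text
t 14.65 p [0.5855 0.1129 0.0772] yaw -74.68 F [ 2.7  8.1 -1.5] M [ 1.12 -0.21  0.31] g 0.16 j [0.06 0.13 1.8  0.   1.21 1.37]
```

```bash
python3 -m handwheel '[{"dx":-0.0015,"dy":-0.0010,"dz":0,"ax":0,"ay":0,"az":0},{"dx":-0.0015,"dy":-0.0010,"dz":0,"ax":0,"ay":0,"az":0}]' >/dev/null;python3 -c "
from h import *
st()"; python3 -m handwheel '[{"dx":-0.0015,"dy":-0.0010,"dz":0,"ax":0,"ay":0,"az":0},{"dx":-0.0015,"dy":-0.0010,"dz":0,"ax":0,"ay":0,"az":0},{"dx":-0.0015,"dy":-0.0010,"dz":0,"ax":0,"ay":0,"az":0}]' 110;python3 -c "
from h import *
st()"
```

```text
t 14.9 p [0.5855 0.113  0.0772] yaw -74.73 F [0.5 4.8 0.7] M [0.7  0.06 0.39] g 0.166 j [0.07 0.13 1.8  0.   1.21 1.37]
time: 15.28
tool_pos: [0.5858, 0.1134, 0.0767]
tool_rot: [0.0, 0.794, -0.607, 0.0]
contact_force: [0.0, -0.6, -0.3]
gripper_width: 0.568
t 15.28 p [0.5858 0.1134 0.0767] yaw -74.81 F [ 0.  -0.6 -0.3] M [ 0.06 -0.03  0.03] g 0.568 j [ 0.07  0.13  1.8  -0.    1.21  1.37]
```

```bash
python3 -m handwheel '[{"dx":0,"dy":0,"dz":-0.06,"ax":0,"ay":0,"az":0},{"dx":0,"dy":0,"dz":-0.12,"ax":0,"ay":0,"az":-0.15},{"dx":0.05,"dy":0,"dz":-0.15,"ax":0,"ay":0,"az":-0.3},{"dx":0.11,"dy":0.02,"dz":-0.15,"ax":0,"ay":0,"az":-0.45},{"dx":0.17,"dy":0.04,"dz":-0.15,"ax":0,"ay":0,"az":-0.6}]'; python3 -c "
from h import *
st();want([.5,-.12,.23],-13.5)"
```

```text
time: 15.9
tool_pos: [0.5921, -0.0611, 0.2278]
tool_rot: [0.0, 0.939, -0.343, 0.001]
contact_force: [0.6, -0.6, -0.4]
gripper_width: 0.567
t 15.9 p [ 0.5921 -0.0611  0.2278] yaw -40.08 F [ 0.6 -0.6 -0.4] M [-0.03 -0.06  0.  ] g 0.567 j [-0.23 -0.02  1.69 -0.    1.47  0.47]
d [-0.0325  0.1043 -0.0023] a [-0.    -0.002 -0.464] rows 3.0
```

```bash
python3 -m handwheel '[{"dx":-0.011,"dy":0.035,"dz":0,"ax":0,"ay":0,"az":-0.16},{"dx":-0.022,"dy":0.07,"dz":0,"ax":0,"ay":0,"az":-0.32},{"dx":-0.033,"dy":0.104,"dz":0,"ax":0,"ay":0,"az":-0.464},{"dx":-0.033,"dy":0.104,"dz":0,"ax":0,"ay":0,"az":-0.464}]'; python3 - <<'E'
from h import *
st()
f=grab('top'); f2=grab('side')
cv2.imwrite('pics/t4.png',cv2.resize(f['image'][145:230,160:300],None,fx=5.5,fy=5.5,interpolation=cv2.INTER_CUBIC))
cv2.imwrite('pics/s4.png',cv2.resize(f2['image'][180:300,180:300],None,fx=5,fy=5,interpolation=cv2.INTER_CUBIC))
E
```

```text
time: 16.4
tool_pos: [0.4982, -0.1182, 0.2268]
tool_rot: [0.0, 0.993, -0.122, 0.0]
contact_force: [-0.2, 0.4, -0.2]
gripper_width: 0.57
t 16.4 p [ 0.4982 -0.1182  0.2268] yaw -14.0 F [-0.2  0.4 -0.2] M [-0.04 -0.01 -0.06] g 0.57 j [-0.38 -0.22  1.88 -0.    1.48 -0.13]
```

View pics/t4.png

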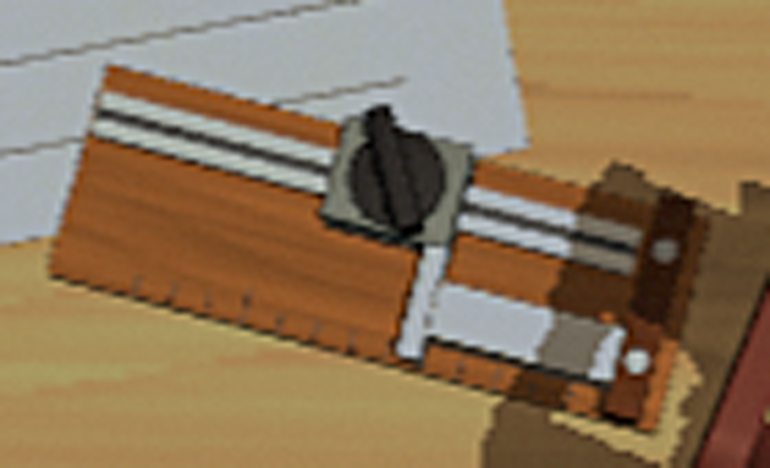

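View pics/s4.png

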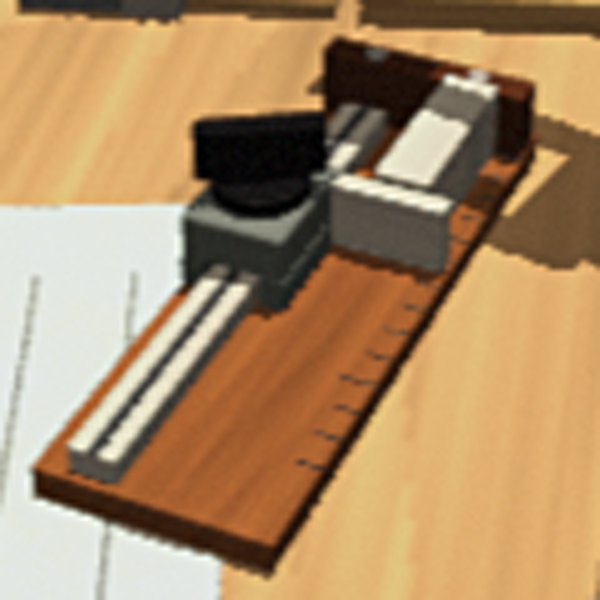

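The block sits snug between plate (crop (425,300)) and fence (crop (622,350)). The bar has turned about 73° clockwise from its start, so about 2.6 rad. Next I measure the block and pick it up.

```bash
python3 - <<'E'
from h import *
f=load('top')
px=[((x+.5)/5.5-.5+160,(y+.5)/5.5-.5+145) for x,y in [(440,283),(625,327),(612,380),(428,337)]]
w=onz(f,px,.063); print(w.mean(0),[np.linalg.norm(w[i]-w[i-1]).round(4) for i in range(4)])
b=[((x+.5)/5.5-.5+160,(y+.5)/5.5-.5+145) for x,y in [(380,108),(405,230)]]
k=onz(f,b,.103);print('bar',k.mean(0),np.degrees(np.arctan2(*(k[1]-k[0])[[1,0]])))
# predicted: initial centre (.5088,.0586) - 11..12mm along u
u=np.array([np.cos(np.radians(76.5)),np.sin(np.radians(76.5))]);print(np.array([.5088,.0586])-.0115*u)
U,V=np.meshgrid(np.arange(512),np.arange(384)); W=world(f,U,V); q=W[195:216,237:275].reshape(-1,3); q=q[(q[:,2]>.0605)&(q[:,2]<.075)]; print(len(q),q.mean(0))
want([.506,.0475,.15],-13.3); want([.506,.0475,.036],-13.3)
E
```

```text
[0.50613135 0.04570747 0.063     ] [np.float64(0.029), np.float64(0.0989), np.float64(0.0285), np.float64(0.098)]
bar [0.5836584  0.11460101 0.103     ] -167.28141468317273
[0.50611538 0.04741775]
320 [0.50565971 0.04668963 0.06400235]
d [-0.0335 -0.1614  0.077 ] a [-0.    -0.001 -0.011] rows 3.0
d [-0.0336 -0.1614  0.191 ] a [-0.    -0.001 -0.011] rows 5.0
```

```bash
python3 -m handwheel '[{"dx":-0.011,"dy":-0.054,"dz":0,"ax":0,"ay":0,"az":0},{"dx":-0.022,"dy":-0.108,"dz":0.02,"ax":0,"ay":0,"az":-0.01},{"dx":-0.0335,"dy":-0.1607,"dz":0.06,"ax":0,"ay":0,"az":-0.01},{"dx":-0.0335,"dy":-0.1607,"dz":0.1,"ax":0,"ay":0,"az":-0.01},{"dx":-0.0335,"dy":-0.1607,"dz":0.13,"ax":0,"ay":0,"az":-0.01}]' 110; python3 - <<'E'
from h import *
f2=grab('side')
cv2.imwrite('pics/s5.png',cv2.resize(f2['image'][140:260,200:320],None,fx=5,fy=5,interpolation=cv2.INTER_CUBIC))
st();want([.506,.0468,.036],-13.3)
E
```

```text
time: 17.12
tool_pos: [0.5048, 0.049, 0.0946]
tool_rot: [0.0, 0.993, -0.114, -0.001]
contact_force: [0.9, 1.0, 0.6]
gripper_width: 0.566
t 17.18 p [0.5021 0.0486 0.0906] yaw -13.16 F [-2.7 -0.5 -2. ] M [0.01 0.11 0.04] g 0.57 j [-0.05 -0.1   2.01  0.    1.24  0.18]
d [0.0046 0.0008 0.0545] a [0.001 0.009 0.003] rows 1.0
```

View pics/s5.png

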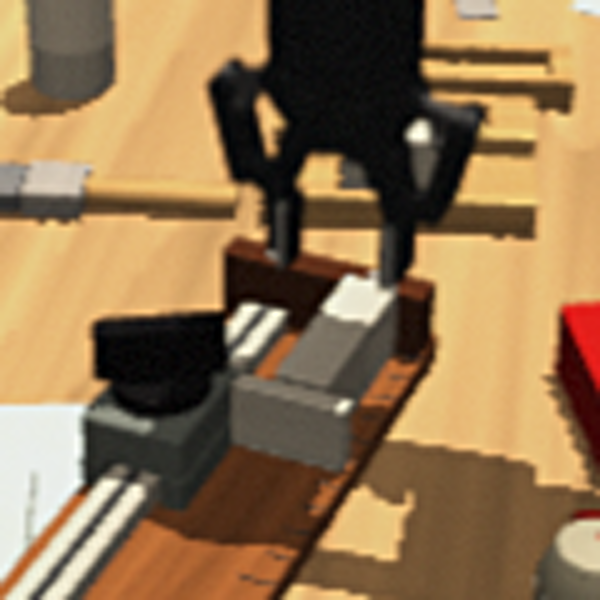

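```bash
python3 -m handwheel '[{"dx":0,"dy":0,"dz":0,"ax":0,"ay":0,"az":0},{"dx":0,"dy":0,"dz":0,"ax":0,"ay":0,"az":0}]' >/dev/null; python3 -c "
from h import *
st();want([.506,.0468,.036],-13.3)"
```

```text
t 17.43 p [0.5069 0.047  0.0988] yaw -13.24 F [ 0.9 -0.2 -0.2] M [ 0.04 -0.01  0.01] g 0.565 j [-0.05 -0.11  2.   -0.    1.25  0.18]
d [-0.001   0.0005  0.0628] a [-0.001 -0.003  0.001] rows 2.0
```

```bash
python3 -m handwheel '[{"dx":-0.001,"dy":0.0005,"dz":0.02,"ax":0,"ay":0,"az":0},{"dx":-0.001,"dy":0.0005,"dz":0.04,"ax":0,"ay":0,"az":0},{"dx":-0.001,"dy":0.0005,"dz":0.055,"ax":0,"ay":0,"az":0},{"dx":-0.001,"dy":0.0005,"dz":0.063,"ax":0,"ay":0,"az":0},{"dx":-0.001,"dy":0.0005,"dz":0.063,"ax":0,"ay":0,"az":0}]' ; python3 -c "
from h import *
st()"
```

```text
time: 18.05
tool_pos: [0.5042, 0.0467, 0.0338]
tool_rot: [-0.0, 0.993, -0.115, -0.0]
contact_force: [0.3, -0.8, 0.4]
gripper_width: 0.569
t 18.05 p [0.5042 0.0467 0.0338] yaw -13.25 F [ 0.3 -0.8  0.4] M [0.   0.   0.01] g 0.569 j [-0.05 -0.02  2.04  0.    1.12  0.18]
```

```bash
python3 -m handwheel '[{"dx":0.0015,"dy":0,"dz":-0.002,"ax":0,"ay":0,"az":0},{"dx":0.0015,"dy":0,"dz":-0.002,"ax":0,"ay":0,"az":0}]' >/dev/null; python3 -m handwheel '[{"dx":0,"dy":0,"dz":0,"ax":0,"ay":0,"az":0},{"dx":0,"dy":0,"dz":0,"ax":0,"ay":0,"az":0},{"dx":0,"dy":0,"dz":0,"ax":0,"ay":0,"az":0},{"dx":0,"dy":0,"dz":0,"ax":0,"ay":0,"az":0}]' 255; python3 -c "
from h import *
st()"
```

```text
time: 18.8
tool_pos: [0.5061, 0.0464, 0.0365]
tool_rot: [-0.0, 0.993, -0.115, 0.0]
contact_force: [-1.2, -0.2, 4.9]
gripper_width: 0.341
t 18.8 p [0.5061 0.0464 0.0365] yaw -13.24 F [-1.2 -0.2  4.9] M [-0.1   0.17 -0.15] g 0.341 j [-0.06 -0.02  2.03 -0.    1.13  0.18]
```

```bash
python3 -m handwheel '[{"dx":0,"dy":0,"dz":-0.01,"ax":0,"ay":0,"az":0},{"dx":0,"dy":0,"dz":-0.03,"ax":0,"ay":0,"az":0},{"dx":0,"dy":0,"dz":-0.06,"ax":0,"ay":0,"az":0},{"dx":0,"dy":0,"dz":-0.1,"ax":0,"ay":0,"az":0},{"dx":0,"dy":0,"dz":-0.13,"ax":0,"ay":0,"az":0}]' ; python3 -c "
from h import *
st(); want([.504,-.272,.166],-86.2+0);  want([.504,-.272,.166],93.8)"
```

```text
time: 19.42
tool_pos: [0.505, 0.0464, 0.1669]
tool_rot: [0.0, 0.993, -0.115, -0.0]
contact_force: [0.4, 0.1, -2.5]
gripper_width: 0.341
t 19.43 p [0.505  0.0464 0.1669] yaw -13.21 F [ 0.4  0.1 -2.5] M [ 0.05 -0.02  0.01] g 0.341 j [-0.06 -0.18  1.95 -0.    1.38  0.18]
d [0.0718 0.3102 0.0009] a [1.000e-03 0.000e+00 1.274e+00] rows 7.0
d [0.0718 0.3102 0.0009] a [-0.000e+00  1.000e-03 -1.868e+00] rows 11.0
```

Block is held (29 mm opening, weight felt). I carry it over the middle tray.

```bash
python3 -m handwheel '[{"dx":0.009,"dy":0.039,"dz":0,"ax":0,"ay":0,"az":0.16},{"dx":0.018,"dy":0.078,"dz":0,"ax":0,"ay":0,"az":0.32},{"dx":0.027,"dy":0.117,"dz":0,"ax":0,"ay":0,"az":0.48},{"dx":0.036,"dy":0.156,"dz":0,"ax":0,"ay":0,"az":0.64},{"dx":0.045,"dy":0.195,"dz":0,"ax":0,"ay":0,"az":0.8}]' >/dev/null; python3 -c "
from h import *
st(); want([.504,-.272,.12],-86.2)"
```

```text
t 20.05 p [ 0.5036 -0.1546  0.165 ] yaw -59.36 F [ 0.3 -0.2 -2.7] M [ 0.01 -0.04 -0.06] g 0.34 j [-0.44 -0.13  1.9  -0.    1.37  0.6 ]
d [0.1012 0.0594 0.0449] a [0.002 0.001 0.468] rows 3.0
```

```bash
python3 -m handwheel '[{"dx":0.034,"dy":0.02,"dz":0,"ax":0,"ay":0,"az":0.16},{"dx":0.068,"dy":0.04,"dz":0,"ax":0,"ay":0,"az":0.32},{"dx":0.1,"dy":0.059,"dz":0,"ax":0,"ay":0,"az":0.468},{"dx":0.1,"dy":0.059,"dz":0.03,"ax":0,"ay":0,"az":0.468},{"dx":0.1,"dy":0.059,"dz":0.03,"ax":0,"ay":0,"az":0.468}]' >/dev/null; python3 - <<'E'
from h import *
f2=grab('side')
cv2.imwrite('pics/s6.png',cv2.resize(f2['image'][80:210,190:340],None,fx=5,fy=5,interpolation=cv2.INTER_CUBIC))
f=grab('top')
cv2.imwrite('pics/t6.png',cv2.resize(f['image'][165:265,305:425],None,fx=6,fy=6,interpolation=cv2.INTER_CUBIC))
st();want([.504,-.272,.06],-86.2)
E
```

```text
t 20.77 p [ 0.5049 -0.2691  0.1352] yaw -85.86 F [-0.   0.5 -2.9] M [-0.01 -0.02  0.03] g 0.339 j [-0.62  0.01  1.82 -0.    1.31  0.88]
d [0.0029 0.001  0.0752] a [0.002 0.001 0.006] rows 2.0
```

View pics/s6.png

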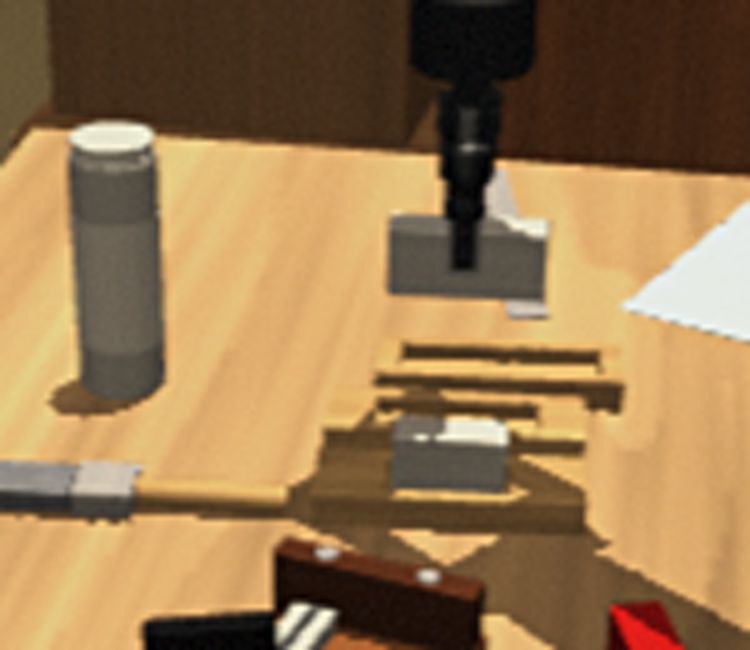

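View pics/t6.png

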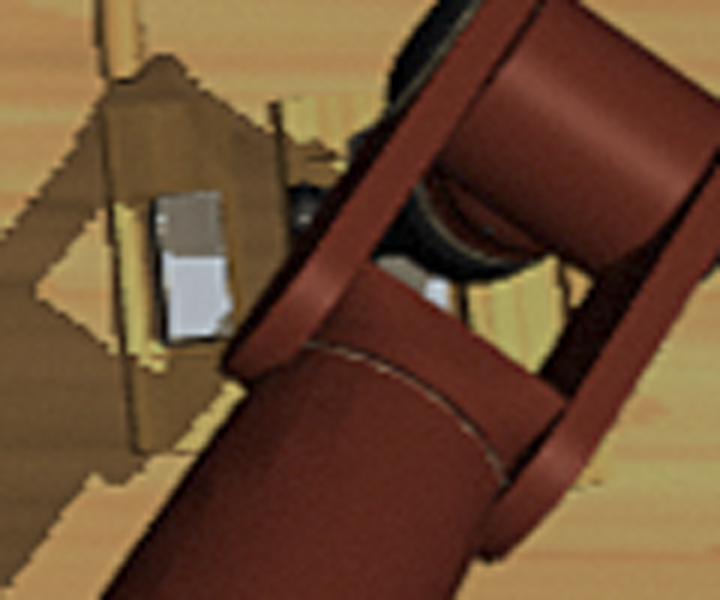

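The side view shows the block held level above the trays (crop (465,255)). I check its pose from side-camera depth while lowering towards 0.06.

```bash
python3 - <<'E'
from h import *
f=load('side');U,V=np.meshgrid(np.arange(512),np.arange(384)); W=world(f,U,V)
q=W[118:145,262:306].reshape(-1,3); q=q[(q[:,1]<-.22)&(q[:,1]>-.30)&(q[:,2]>.1)&(q[:,2]<.172)]
b=np.percentile(q,[1,50,99],axis=0);print(len(q),b)
fc=q[q[:,2]<.155]; print('face fit',np.polyfit(fc[:,0],fc[:,1],1),fc[:,0].min(),fc[:,0].max())
E
python3 -m handwheel '[{"dx":0.0025,"dy":0.001,"dz":0.02,"ax":0,"ay":0,"az":0.006},{"dx":0.0025,"dy":0.001,"dz":0.045,"ax":0,"ay":0,"az":0.006},{"dx":0.0025,"dy":0.001,"dz":0.073,"ax":0,"ay":0,"az":0.006},{"dx":0.0025,"dy":0.001,"dz":0.073,"ax":0,"ay":0,"az":0.006}]' >/dev/null; python3 -c "
from h import *
st(); want([.504,-.272,.0285],-86.2)"
```

```text
521 [[ 0.4521736  -0.28240429  0.11492392]
 [ 0.49878345 -0.25376365  0.14304807]
 [ 0.54885479 -0.23822694  0.16916416]]
face fit [ 0.06475947 -0.28518247] 0.4510734590273859 0.549167454938674
t 21.27 p [ 0.5027 -0.2707  0.0596] yaw -86.2 F [-1.1 -0.  -4.5] M [ 0.01 -0.04  0.02] g 0.34 j [-0.62  0.1   1.87 -0.    1.18  0.88]
d [ 0.0015 -0.0014  0.0311] a [ 0.005  0.004 -0.   ] rows 1.0
```

```bash
python3 - <<'E'
from h import *
st();f=grab('side');U,V=np.meshgrid(np.arange(512),np.arange(384)); W=world(f,U,V)
q=W[110:165,250:320].reshape(-1,3); q=q[(q[:,1]<-.22)&(q[:,1]>-.30)&(q[:,2]>.045)&(q[:,2]<.075)]
fc=q[(q[:,2]<.075)&(q[:,1]>-.275)]; print('face fit',len(fc),np.polyfit(fc[:,0],fc[:,1],1),fc[:,0].min(),fc[:,0].max())
cv2.imwrite('pics/s7.png',cv2.resize(f['image'][110:200,230:330],None,fx=7,fy=7,interpolation=cv2.INTER_CUBIC))
g=load('top')
for n,F,box in(('side',f,(150,185,255,310)),('top0',None,None)):
    if F is None: 
        Wt=np.load('pics/W.npy'); q=Wt[190:230,325:350].reshape(-1,3)
    else: q=W[150:185,255:310].reshape(-1,3)
    q=q[(q[:,2]>.035)&(q[:,2]<.065)&(q[:,1]>-.23)&(q[:,1]<-.14)]; print('short',n,len(q),np.percentile(q,[0,3,50,97,100],axis=0).round(4).tolist())
E
```

```text
t 21.27 p [ 0.5027 -0.2707  0.0596] yaw -86.2 F [-1.1 -0.  -4.5] M [ 0.01 -0.04  0.02] g 0.34 j [-0.62  0.1   1.87 -0.    1.18  0.88]
face fit 257 [ 0.06725422 -0.28850099] 0.4509903102703773 0.5504545094681129
short side 225 [[0.4646, -0.2053, 0.0351], [0.4665, -0.2024, 0.0364], [0.4989, -0.1783, 0.0524], [0.5322, -0.1703, 0.0569], [0.5349, -0.1658, 0.0577]]
short top0 277 [[0.4641, -0.2036, 0.0364], [0.4656, -0.2024, 0.0424], [0.4984, -0.1857, 0.054], [0.5323, -0.171, 0.0603], [0.5338, -0.1696, 0.0621]]
```

View pics/s7.png

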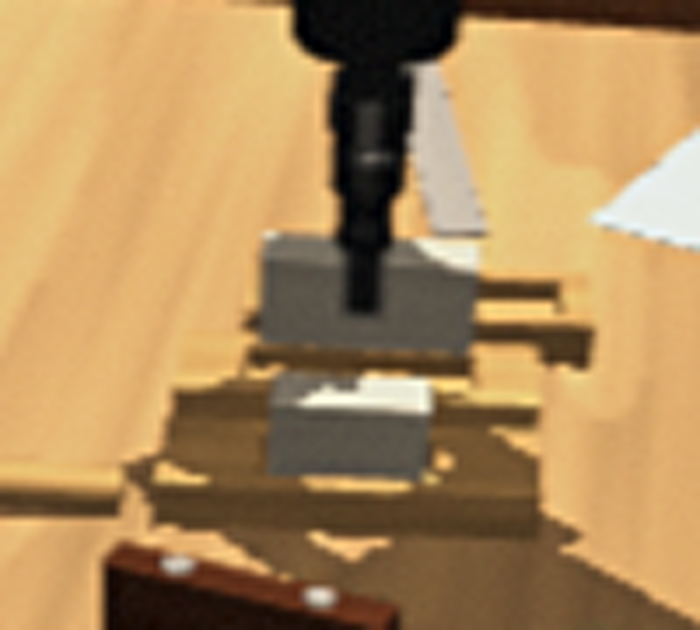

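Both cameras agree on the short block to within 1 mm. The held block's centre is (0.5017, -0.2698), so I shift +2.3 and -2.2 mm and lower.

```bash
python3 -m handwheel '[{"dx":0.0024,"dy":-0.0021,"dz":0,"ax":0.003,"ay":0.002,"az":0},{"dx":0.0024,"dy":-0.0021,"dz":0.01,"ax":0.003,"ay":0.002,"az":0},{"dx":0.0024,"dy":-0.0021,"dz":0.018,"ax":0.003,"ay":0.002,"az":0},{"dx":0.0024,"dy":-0.0021,"dz":0.025,"ax":0.003,"ay":0.002,"az":0},{"dx":0.0024,"dy":-0.0021,"dz":0.028,"ax":0.003,"ay":0.002,"az":0}]' >/dev/null; python3 -c "
from h import *
st(); want([.504,-.272,.0285],-86.2)"
```

```text
t 21.95 p [ 0.5065 -0.2743  0.0338] yaw -86.23 F [ 0.1  1.  -2.2] M [ 0.02 -0.   -0.  ] g 0.335 j [-0.63  0.14  1.87  0.    1.13  0.88]
d [-0.0025  0.0023  0.0053] a [-0.002 -0.001 -0.001] rows 1.0
```

```bash
python3 -m handwheel '[{"dx":-0.0014,"dy":0.0014,"dz":0,"ax":0,"ay":0,"az":0},{"dx":-0.0014,"dy":0.0014,"dz":0.003,"ax":0,"ay":0,"az":0},{"dx":-0.0014,"dy":0.0014,"dz":0.0045,"ax":0,"ay":0,"az":0},{"dx":-0.0014,"dy":0.0014,"dz":0.0045,"ax":0,"ay":0,"az":0}]' >/dev/null; python3 - <<'E'
from h import *
st();f=grab('side')
cv2.imwrite('pics/s8.png',cv2.resize(f['image'][110:200,230:330],None,fx=7,fy=7,interpolation=cv2.INTER_CUBIC))
E
```

```text
t 22.45 p [ 0.5055 -0.2733  0.0302] yaw -86.23 F [ 0.5  0.1 -3.9] M [-0.07  0.03  0.02] g 0.335 j [-0.63  0.14  1.88  0.    1.12  0.88]
```

View pics/s8.png

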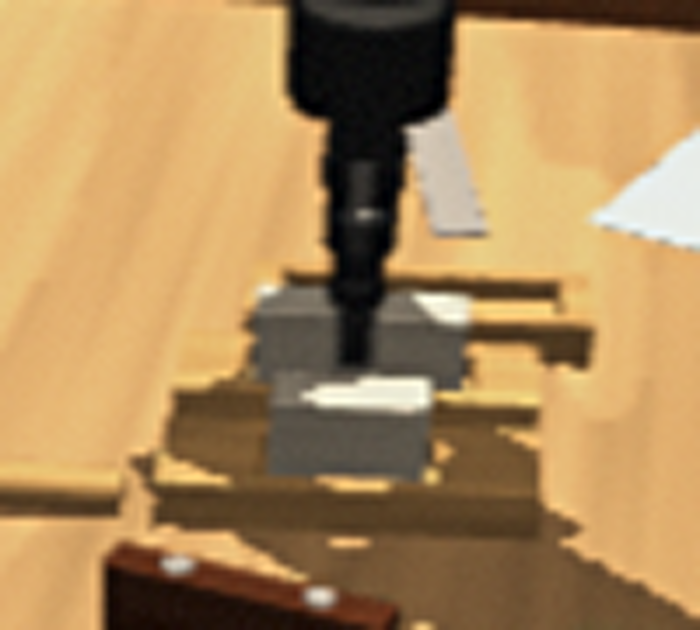

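```bash
python3 -m handwheel '[{"dx":0,"dy":0,"dz":0.001,"ax":0,"ay":0,"az":0},{"dx":0,"dy":0,"dz":0.0015,"ax":0,"ay":0,"az":0},{"dx":0,"dy":0,"dz":0.0015,"ax":0,"ay":0,"az":0}]' >/dev/null; python3 -c "
from h import *
st()"
```

```text
t 22.88 p [ 0.5055 -0.2734  0.0288] yaw -86.23 F [ 0.8  0.5 -3.3] M [ 0.01 -0.02  0.  ] g 0.336 j [-0.63  0.14  1.88  0.    1.12  0.88]
```

```bash
python3 -m handwheel '[{"dx":0,"dy":0,"dz":0.0008,"ax":0,"ay":0,"az":0},{"dx":0,"dy":0,"dz":0.0008,"ax":0,"ay":0,"az":0}]' >/dev/null; python3 -c "
from h import *
st()"; python3 -m handwheel '[{"dx":0,"dy":0,"dz":0.0008,"ax":0,"ay":0,"az":0},{"dx":0,"dy":0,"dz":0.0008,"ax":0,"ay":0,"az":0}]' >/dev/null; python3 -c "
from h import *
st()"
```

```text
t 23.12 p [ 0.5057 -0.2734  0.0285] yaw -86.23 F [-0.6  0.9  1.1] M [ 0.33  0.39 -0.05] g 0.338 j [-0.63  0.15  1.88  0.    1.12  0.88]
t 23.38 p [ 0.5057 -0.2734  0.0285] yaw -86.22 F [-3.7  3.2  6. ] M [0.58 0.77 0.07] g 0.333 j [-0.63  0.15  1.88  0.    1.12  0.88]
```

The block touched the floor at TCP height 0.0285, exactly as expected. I open partly, then lift.

```bash
python3 -m handwheel '[{"dx":0,"dy":0,"dz":-0.001,"ax":0,"ay":0,"az":0},{"dx":0,"dy":0,"dz":-0.001,"ax":0,"ay":0,"az":0},{"dx":0,"dy":0,"dz":-0.001,"ax":0,"ay":0,"az":0}]' 115; python3 -m handwheel '[{"dx":0,"dy":0,"dz":-0.02,"ax":0,"ay":0,"az":0},{"dx":0,"dy":0,"dz":-0.06,"ax":0,"ay":0,"az":0},{"dx":0,"dy":0,"dz":-0.12,"ax":0,"ay":0,"az":0},{"dx":0,"dy":0.06,"dz":-0.17,"ax":0,"ay":0,"az":0},{"dx":0,"dy":0.12,"dz":-0.2,"ax":0,"ay":0,"az":0}]'; python3 - <<'E'
from h import *
for n in('side','top'):
    f=grab(n); cv2.imwrite('pics/%s9.png'%n,f['image'])
    cv2.imwrite('pics/%s9c.png'%n,cv2.resize(f['image'][110:200,220:340] if n=='side' else f['image'][165:265,305:425],None,fx=6,fy=6,interpolation=cv2.INTER_CUBIC))
st()
E
```

```text
time: 23.75
tool_pos: [0.5056, -0.2735, 0.0282]
tool_rot: [-0.0, 0.73, -0.683, 0.002]
contact_force: [0.3, 0.0, 0.5]
gripper_width: 0.55
time: 24.38
tool_pos: [0.4024, -0.2804, 0.2226]
tool_rot: [-0.0, 0.731, -0.683, 0.004]
contact_force: [-0.0, -0.0, 0.1]
gripper_width: 0.544
t 24.48 p [ 0.4014 -0.2816  0.225 ] yaw -86.39 F [ 0.6 -0.8  0.6] M [-0.02 -0.   -0.04] g 0.549 j [-0.76 -0.29  1.93 -0.    1.48  0.74]
```

View pics/side9c.png

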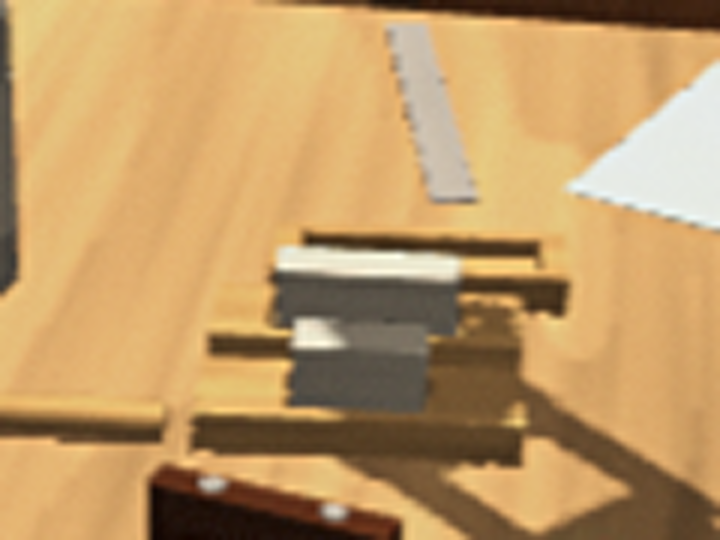

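View pics/top9.png

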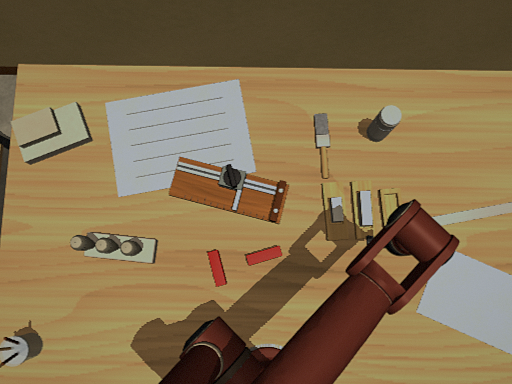

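The block sits in the middle tray (top view (365,208)) and everything else appears unmoved. I check heights, the gap and bystanders numerically.

```bash
python3 - <<'E'
from h import *
f=load('top');U,V=np.meshgrid(np.arange(512),np.arange(384)); W=world(f,U,V); W0=np.load('pics/W.npy')
q=W[180:235,352:380].reshape(-1,3); q=q[(q[:,2]>.045)&(q[:,2]<.07)]; A=np.c_[q[:,:2]-q[:,:2].mean(0),np.ones(len(q))]
print('block',len(q),q.mean(0),'plane',np.linalg.lstsq(A,q[:,2],rcond=None)[0],cv2.minAreaRect((q[:,:2]*1000).astype(np.float32)))
q=W[160:195,215:252].reshape(-1,3); q=q[(q[:,2]>.095)&(q[:,2]<.115)]; print('bar',cv2.minAreaRect((q[:,:2]*1000).astype(np.float32)))
# plate/fence ends
cv2.imwrite('pics/t10.png',cv2.resize(f['image'][150:230,160:295],None,fx=5.5,fy=5.5,interpolation=cv2.INTER_CUBIC))
for n,b in(('foam',(225,270,60,165)),('can',(100,145,360,405)),('short',(190,230,325,350))):
    for w in(W0,W):
        q=w[b[0]:b[1],b[2]:b[3]].reshape(-1,3);q=q[(q[:,2]>.035)&(q[:,2]<.3)];print(n,len(q),q.mean(0).round(4))
E
```

```text
block 387 [ 0.50283114 -0.26908319  0.05441715] plane [ 0.00143806 -0.05021842  0.05441715] ((503.27313232421875, -270.0881652832031), (98.91497039794922, 31.445659637451172), 2.149700403213501)
bar ((584.1857299804688, 115.21110534667969), (66.03462219238281, 14.666719436645508), 17.00235366821289)
foam 1875 [0.3797 0.4272 0.1077]
foam 1871 [0.3797 0.4267 0.108 ]
can 731 [ 0.7315 -0.3074  0.1428]
can 735 [ 0.7315 -0.3072  0.1426]
short 277 [ 0.4987 -0.186   0.0535]
short 276 [ 0.4987 -0.1858  0.0537]
```

View pics/t10.png

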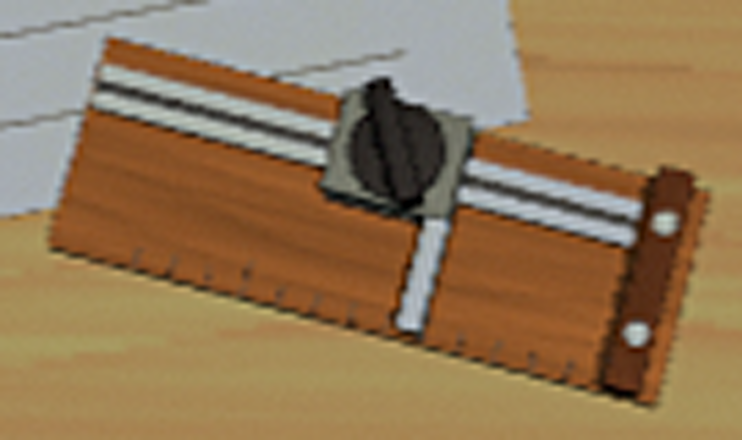

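All checks agree, so I hand the job in.

```bash
python3 -c "
from h import *
st(); print(manip.job_done())"
```

```text
t 24.48 p [ 0.4014 -0.2816  0.225 ] yaw -86.39 F [ 0.6 -0.8  0.6] M [-0.02 -0.   -0.04] g 0.549 j [-0.76 -0.29  1.93 -0.    1.48  0.74]
the job is handed in; nothing more can be done
None
```

The length stop is set to the block and locked, and the block is back in the middle tray. I handed the job in at 24.5 s; no verdict was given.

**What I did**
- I slackened the knob by 2.0 rad and slid the stop until the block met the fence.
- With about 18–25 N of push held, I tightened the knob. It stopped turning when the torque jumped from about 0.4 to 1.6 N·m. I then eased the push and let go.
- I lifted the block straight out and set it in the middle tray, whose pocket measured 108 × 38 mm.

**Last checks**
- **Knob:** the bar stands 1.2 rad (69°) clockwise of its start, which fits the end stop at 2.6. The clamp force itself could not be read.
- **Stop:** the last picture shows it still at the block's length.
- **Block:** its top is at 54.4 mm, against an expected 55. Its centre is within about 2 mm of the pocket's.
- **Block flatness:** the depth fit shows a slight slope across the width, about 1.5 mm over 30 mm. I put this down to noise at the edges, since the picture shows the block lying flat.
- **Bystanders:** the foam stand, spray can and short block read within 0.5 mm of their starting positions. The brush and the red bars look unmoved in the picture.

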